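# Find and mark where the cupboard turntable rubs

### The job

The cupboard turntable rubs at one unseen place under its rim. Hold its knob lightly and turn it slowly, feeling for the place where it drags on the guide block (under the rim, beside the upright post), leave it standing with that place on the block and let go; then stand the fat battery upright on the turntable directly above the block as a marker. Handle everything gently and leave all the other things where they are.

Things in the scene. Friction and masses are not known exactly. Their poses are not given: they have to be found in the camera images.
- turntable: flat grey turntable 300 mm across, 12 mm thick, top 36 mm above the work surface, studs near its edge; turns endlessly either way about its upright axis with light even drag (about 0.5 N at the knob) and stays where it is let go. Origin on the axis at the work surface; x axis points from the axis to the knob. It has one bent place, see centre
- centre (a point): middle of the turntable's top. The unseen bent place is under the rim, 120 mm from the axis, 1.1 to 5.2 rad round from the knob (anticlockwise from above; different each time), not on the block at the start. While it crosses the guide block, over about 0.35 rad of turning, the turntable drags 3 to 8 N more at the knob (most as it runs up, least as it leaves)
- knob_mid (a point): grip point of the upright black knob, 24 mm across, 44 mm tall, on the turntable 95 mm from its axis; it spins on its own pin, so a gripper need not turn with it; a grip of 15 to 25 N holds it without slipping or pinching. The point is on the knob's axis, 28 mm above the turntable's top, 16 mm below the knob's top. At the start the knob is within 0.6 rad of the guide block
- foot: black round foot, fixed, 180 mm across, under the turntable; its bracket carries the rubber guide block (under the rim, 120 mm from the axis, 50 mm long along the rim) and beyond the rim an upright black post 12 x 24 mm, 46 mm tall, 167 mm from the axis. Origin on the turntable's axis at the work surface; x axis points from the axis to the post
- over_block (a point): the point on the turntable's top face directly above the middle of the guide block, 120 mm from the axis towards the post; it does not move with the turntable
- fat_cell_mid (a point): centre (half-way up) of the fat battery: upright black cylinder with a copper-coloured upper band, 33 mm across, 61 mm tall, about 140 g, standing on the work surface to one side of the turntable
- fat_cell: the same battery; origin at the middle of its underside, z axis up along it
- thin_cell_a: bystander: thin upright battery 14 mm across, 50 mm tall; origin under it
- thin_cell_b: bystander: another thin upright battery 14 mm across, 50 mm tall; origin under it
- jar: bystander: small closed jar 48 mm across, 60 mm tall, on the work surface to the other side of the turntable; origin under it
- cleaner: bystander: clear bottle 66 mm across, 170 mm tall; origin under it
- sponge_box: bystander: flat yellow box 90 x 60 x 30 mm; origin under it
- pipe_ring: bystander: white pipe ring 52 mm across, 16 mm tall; origin under it

How it is judged:
On the way:
1. the rubbing place is on the guide block, the turntable stands still and is let go, with no battery on it yet (contact force between turntable and foot above 3 N and angular speed of turntable below 0.05 rad/s and contact force between the fingers and turntable below 0.2 N and contact force between fat_cell and turntable below 0.1 N), for 0.2 s.
At the end, for the whole second after the job is handed in: the turntable stands still with its rubbing place on the guide block (pressing on it with more than 3 N), and the fat battery stands upright (within 0.1 rad) and at rest on the turntable with its centre within 20 mm of the point above the middle of the block (contact force between turntable and foot above 3 N and angular speed of turntable below 0.05 rad/s and contact force between fat_cell and turntable above 0.3 N and angle between fat_cell's own z axis and vertical below 0.1 rad and horizontal distance between fat_cell_mid and over_block below 0.02 m and linear speed of fat_cell below 0.02 m/s); the robot touches nothing.
It fails at once if the knob is pinched or pushed with more than 60 N in all (two fingers of 30 N) (contact force between the fingers and turntable above 60 N).
It fails at once if the fat battery is slammed or pressed down on the turntable with more than 30 N (contact force between fat_cell and turntable above 30 N).
It fails at once if a bystander is moved by more than 30 mm (distance of any of thin_cell_a, thin_cell_b, jar, cleaner, sponge_box, pipe_ring from where it was at the start of the episode above 0.03 m).
It fails at once if the turntable is whirled round at more than 4 rad/s (angular speed of turntable above 4 rad/s).
It also fails if it takes over 72 s, if anything falls off the work surface, if the arm or the gripper's body presses on something with over 40 N, if the wrist force passes 120 N, or if a joint passes its speed limit or range.

### The arm

A 6-joint arm with a two-finger parallel gripper is mounted at the origin on the work surface. World frame = base frame: x ahead of the robot, y to its left, z up, the work surface at z = 0. Lengths are in m, angles in rad, forces in N, time in s.
With the tool pointing down it reaches from about 0.3 to 0.775 m from the base axis. Payload 14.6 kg.
Tool frame: the origin (TCP) lies at the very end of the fingers, on their centre line; the grasp point (between the pads) lies manip.grasp_offset behind it (manip.grasp_offset is the distance from the TCP to the grasp point, in m); z points along the fingers, y is the direction in which the jaws open and shut (so a half turn about z gives the same grasp; the last joint's range is limited). The gripper opens to 85 mm and grips with 20 to 120 N. Pads are 22 mm wide; open, the fingers measure 114 mm over their backs; the gripper's body (76 mm by 85 mm) begins 54 mm behind the grasp point. The pads swing forward as they close: fully open they stand 13 mm farther back than shut.
Start: joints at [1.067, 0.3, 1.521, -0, 1.321, -0.067], TCP at [0.233, 0.498, 0.208] pointing down, gripper open.
Joint ranges: [-3.03, 3.03], [-0.79, 2.21], [0.23, 2.52], [-1.04, 4.18], [0, 3.07], [-2.55, 2.55]. Speed limits (rad/s): [2.22, 2.22, 2.57, 3.14, 3.14, 3.14].

### API

Orientations are given as a rotation vector (axis times angle).
In Python, from plant import manip gives the robot as it stands. The module is installed in compiled form; this text tells all that it offers.
- The arm moves only by the tool servo_tool, never from a script. Its argument "series" is a list of rows, each a list of 6 numbers: the shift along the tool's x, y, z scaled (see below), then the turn, a rotation vector about the tool's x, y, z scaled (see below). A call has exactly 8 rows; each row is the pose to reach, as a shift and turn from the pose commanded when the call began, along the tool's axes at that moment, turning the shorter way round; what a row does not reach only later rows make up. The controller multiplies each number of a shift by 0.25 m and each number of a turn by 180 degrees. A row lasts 1/12 s, in which the tool goes at most 41.7 mm and 7.16 degrees, less where a joint would pass 70% of its speed; a pose out of reach is approached as far as the arm can. A call with a number of a shift or a turn outside -1 to 1 is refused whole. A call with a gripper value outside its range is refused whole. "fingers" is the gripper's target within -1 to 1 (fully open at 1, half-way at 0, shut at -1), set as the call begins (left out, the last holds). The fingers move at their own pace and stop on an object; "squeeze" is the grip in N (left out, the last holds). Time passes only in rows, so rows that repeat a pose let the fingers close, or fill a call up. It gives the time, the measured TCP pose, the force and the opening at its end, in the units of the state.
- manip.state(): the state, without advancing time (a new reading comes with each control period).
- manip.capture(name): name is "side" or "top"; returns the picture (400x640x3 uint8, red, green, blue); there is no depth.
- manip.camera_info(name): a dict with "K" (3x3 intrinsics, pixels), "xyz" and "orientation" of the camera in the world. Camera axes: x right, y down, z forward; pixel columns grow to the right and rows downward; lengths in m; the calibration is good to about 2 mm. A picture is of the moment at which its call begins. camera_info takes no time and is no camera call.
- manip.finish_job(): hands the job in, once; it reports no verdict.
The state is a dict: "time": time; "joints": joint angles; "joint_vel": joint speeds; "effort": joint torques, N m; "ee_pos": TCP position; "eef_rot": TCP orientation; "contact_force": force on the tool from outside, world axes, zero at the start; "moment": the same for the moment, N m; "finger_gap": opening from 0.0 (shut) to 1.0 (fully open).
Only numpy, scipy, OpenCV 4.12 (cv2) and the standard library are available. Lean on these libraries where they do the work, as an engineer would, in place of code of your own. Each camera call takes 0.05 s, during which the arm holds its last target. There are 200 camera calls.

## Working session

There is one attempt and no reset: what is moved stays moved. The work goes in short steps, Python scripts to look and compute and a tool call to move; the robot and the scene stay as the last step left them, time stands still between calls to the robot, and variables do not carry over. Pictures are saved under pics/ and viewed, about 8 in all and at most 12, crops included, and the job is handed in when it is done.

Besides the shell and the picture viewer there is one more tool, called after "Call:" as a command line: name --pt "numbers of a row" for each row, then --argument value for the rest. servo_tool: Moves the arm, as the interface text tells. Its arguments: {"type":"object","properties":{"series":{"type":"array"},"fingers":{"type":"number"},"squeeze":{"type":"number"}},"required":["series"]}

```bash
mkdir -p pics
cat > h.py <<'E'
import numpy as np, cv2
from scipy.spatial.transform import Rotation as R
from plant import manip
def cam(n):
    c=manip.camera_info(n); o=np.array(c["orientation"],float)
    M=o if o.shape==(3,3) else (R.from_rotvec(o) if o.size==3 else R.from_quat(o)).as_matrix()
    return np.array(c["K"]),np.array(c["xyz"]),M
def ray(n,uv,z):
    K,t,M=cam(n); d=M@np.linalg.solve(K,[uv[0],uv[1],1]); return t+d*(z-t[2])/d[2]
def proj(n,p):
    K,t,M=cam(n); q=K@(M.T@(np.array(p)-t)); return q[:2]/q[2]
def snap(n,f):
    im=manip.capture(n)[:,:,::-1].copy(); cv2.imwrite(f"pics/{f}.png",im); return im
E
python3 - <<'E'
from h import *
for n in("top","side"):
    snap(n,n+"0"); print(manip.camera_info(n))
print(manip.state(), manip.grasp_offset)
E
```

```text
{'K': array([[511.89499285,   0.        , 315.43456608],
       [  0.        , 511.89499285, 189.19530001],
       [  0.        ,   0.        ,   1.        ]]), 'xyz': array([ 0.35568582, -0.00341007,  1.42988225]), 'orientation': array([-2.17649661,  2.11440252, -0.1380261 ])}
{'K': array([[439.48146755,   0.        , 318.48557531],
       [  0.        , 439.48146755, 200.29662934],
       [  0.        ,   0.        ,   1.        ]]), 'xyz': array([0.23088929, 0.9793665 , 0.63775349]), 'orientation': array([-0.33429265,  2.55448715, -1.52426404])}
{'time': 0.1, 'joints': array([ 1.06739632e+00,  3.00456941e-01,  1.52154910e+00, -1.72670433e-05,
        1.32068392e+00, -6.66196173e-02]), 'joint_vel': array([ 1.00067639e-03, -1.63487888e-03,  5.54029172e-05,  2.49727671e-04,
       -1.02988554e-03,  1.05587339e-03]), 'effort': array([ 4.17306392e-04, -5.44380891e+01, -3.62371087e+01, -9.18042815e-05,
        3.12882214e-03,  7.85854991e-05]), 'ee_pos': array([0.2325625 , 0.49814424, 0.20734262]), 'eef_rot': array([-6.80582203e-01, -3.06668745e+00,  1.66134744e-03]), 'contact_force': array([ 0.94698189, -0.22745957,  0.33427637]), 'moment': array([ 0.06104062, -0.03381578, -0.03385521]), 'finger_gap': 0.9998216683810263} 0.0187
```

View pics/top0.png

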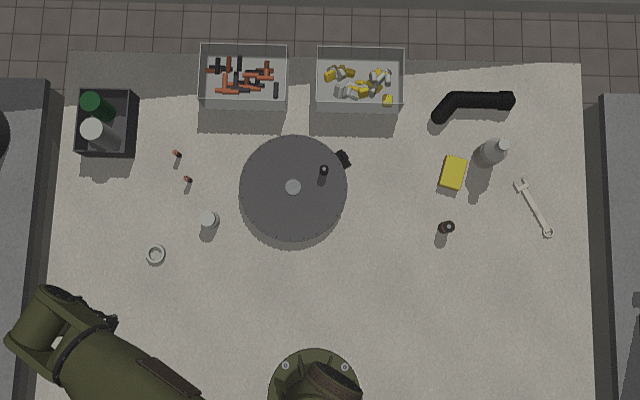

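View pics/side0.png

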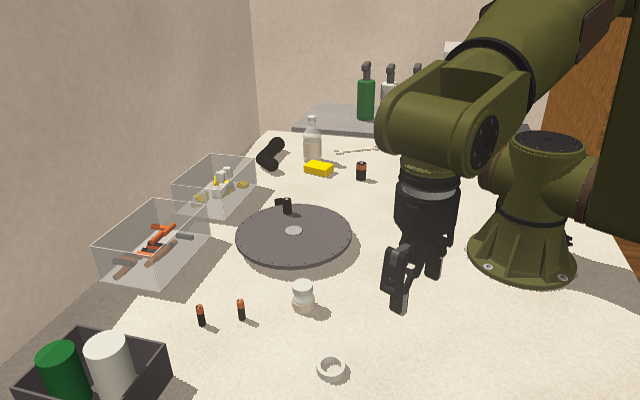

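The top view shows the turntable centre near (293,187), knob (323,170), post (343,158) and fat cell (446,227). The side view agrees: knob and post are at about (286,205) and the fat cell at (361,171).

Run:
```python
from h import *
im=cv2.imread("pics/top0.png"); g=im.astype(int)
m=((abs(g.max(2)-g.min(2))<22)&(g.mean(2)>70)&(g.mean(2)<118)).astype(np.uint8)
m[:,:232]=0;m[:,355:]=0;m[:128]=0;m[250:]=0
m=cv2.morphologyEx(m,cv2.MORPH_OPEN,np.ones((5,5)))
c=max(cv2.findContours(m,0,2)[0],key=cv2.contourArea); h=cv2.convexHull(c)
P=np.array([ray("top",p[0],.036)[:2] for p in h]);
def circ(P):
    s=np.linalg.lstsq(np.c_[2*P,np.ones(len(P))],(P**2).sum(1),rcond=None)[0]; return s[:2],(s[2]+s[:2]@s[:2])**.5
print("disc",circ(P))
dark=(g.max(2)<55).astype(np.uint8)
for n,(x0,y0,x1,y1) in dict(knob=(312,160,332,182),post=(333,145,356,172),cell=(432,215,462,240)).items():
    n_,l,s,ce=cv2.connectedComponentsWithStats(dark[y0:y1,x0:x1]); 
    for i in range(1,n_): print(n,s[i],ce[i]+[x0,y0])
a=np.vstack([np.hstack([im[130:245,235:365]]*1)]); b=im[205:250,425:465]
cv2.imwrite("pics/c1.png",np.hstack([cv2.resize(im[140:190,305:360],None,fx=7,fy=7,interpolation=0),cv2.resize(im[205:255,420:475],None,fx=7,fy=7,interpolation=0)]))
for n,uv,z in(("hub",(293,187),.04),("knobtop",(323.5,168),.08),("post",(343,157),.046),("celltop",(447,226),.061)):print(n,ray("top",uv,z))
```

```text
disc (array([0.54165548, 0.07722642]), np.float64(0.15601103272014155))
knob [ 7  5  9 11 61] [323.47540984 170.42622951]
post [  2   5  16  19 147] [343.02721088 158.56462585]
cell [11  6 11 11 62] [448.35483871 225.9516129 ]
cell [ 6  8  6 10 26] [439.84615385 227.76923077]
hub [0.55255726 0.07416624 0.04      ]
knobtop [ 0.60056985 -0.007902    0.08      ]
post [ 0.63897823 -0.06082181  0.046     ]
celltop [ 0.45619878 -0.34160882  0.061     ]
```

View pics/c1.png

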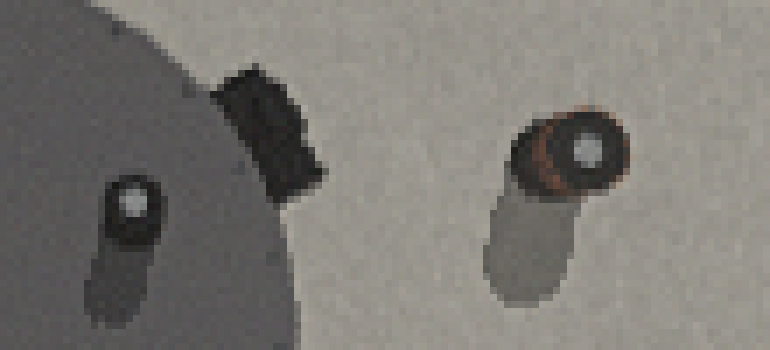

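Run:
```python
from h import *
from scipy.optimize import least_squares
im=cv2.imread("pics/top0.png"); g=im.astype(float).mean(2); g=cv2.GaussianBlur(g,(0,0),1)
c0=np.array([293,188.]); P=[]
for a in np.radians(np.arange(150,331,3)):   # image angles, upper side; skip post
    if 320<np.degrees(a): continue
    r=np.arange(46,62,.25); uv=c0+np.c_[np.cos(a)*r,np.sin(a)*r]
    v=cv2.remap(g.astype(np.float32),uv[:,0].astype(np.float32)[None],uv[:,1].astype(np.float32)[None],1)[0]
    P.append(ray("top",uv[np.argmax(np.diff(v))],.036)[:2])
P=np.array(P)
f=least_squares(lambda s:np.hypot(*(P-s[:2]).T)-.15,[.55,.075],loss="soft_l1",f_scale=.002)
c=f.x; print("centre",c,np.abs(f.fun).mean(),"hub px pred",proj("top",[*c,.036]))
k=ray("top",(324.1,169.4),.08)[:2]; print("knob",k,np.linalg.norm(k-c),np.arctan2(*(k-c)[::-1]))
for z in(.012,.024,.036):
  for uv in((341.4+.0,149.3),(351.4,164.3),(346.4,156.7)):
    p=ray("top",uv,z)[:2]; print(z,p,np.linalg.norm(p-c),np.arctan2(*(p-c)[::-1]))
print("cell",ray("top",(448.9,226.4),.061))
for a in(-1,-.95,-.9,-.85,-.8,-1.05):
  u=np.array([np.cos(a),np.sin(a)]); print(a,proj("top",[*(c+.167*u),.046]),proj("side",[*(c+.167*u),.046]))
```

```text
centre [0.55170084 0.07554343] 0.0016895740612699343 hub px pred [292.56265535 187.49999464]
knob [ 0.59681164 -0.00961085] 0.09636512367676599 -1.0836300196943747
0.012 [ 0.66796934 -0.05722562] 0.17648225021371972 -0.851558768064879
0.012 [ 0.62568148 -0.08631336] 0.17796279321093036 -1.1420746721599988
0.012 [ 0.64706769 -0.07179431] 0.17550852967703437 -0.9963448214742482
0.024 [ 0.66532638 -0.05677016] 0.1744065662541425 -0.8612389293453083
0.024 [ 0.62339642 -0.08561172] 0.17638378418113018 -1.1522037916475523
0.024 [ 0.64460163 -0.07121555] 0.1736915481214651 -1.0064534379058427
0.036 [ 0.66268342 -0.0563147 ] 0.1723476179012371 -0.871151325939802
0.036 [ 0.62111136 -0.08491008] 0.17482319777023356 -1.1625148232319191
0.036 [ 0.64213557 -0.07063679] 0.17189268923411033 -1.0167747011281418
cell [ 0.45527795 -0.34665991  0.061     ]
-1 [344.53506694 155.98869014] [279.45219598 198.34028997]
-0.95 [342.88841739 153.48084966] [276.62681767 198.81127701]
-0.9 [341.11895169 151.05949994] [273.82910131 199.34788053]
-0.85 [339.23122607 148.73035073] [271.06395026 199.9496114 ]
-0.8 [337.23005745 146.49887063] [268.33631474 200.61591175]
-1.05 [346.0546174  158.57708139] [282.3003756  197.93534385]
```

```bash
cat >> h.py <<'E'
C=np.array([.5517,.0755]); DOWN=R.from_rotvec(np.pi/2**.5*np.array([1,1,0]))
def to(p,rot=DOWN):
    s=manip.state(); T=R.from_rotvec(s["eef_rot"]); 
    print("shift",np.round(T.inv().apply(np.array(p)-s["ee_pos"])/.25,3),"turn",np.round((T.inv()*rot).as_rotvec()/np.pi,3))
E
python3 -c "
from h import *
to([.42,.24,.20]); to([.597,-.01,.15])"
```

```text
shift [-1.116 -0.618  0.03 ] turn [-0.     0.     0.361]
shift [-2.181 -1.225  0.231] turn [-0.     0.     0.361]
```

Call:
servo_tool --pt "-0.12 -0.066 0 0 0 0.038" --pt "-0.24 -0.132 0 0 0 0.076" --pt "-0.36 -0.2 0 0 0 0.114" --pt "-0.48 -0.27 0 0 0 0.152" --pt "-0.6 -0.335 0 0 0 0.19" --pt "-0.72 -0.4 0 0 0 0.228" --pt "-0.84 -0.47 0 0 0 0.266" --pt "-0.95 -0.53 0 0 0 0.3" --fingers 0.2 --squeeze 20

```text
time: 0.77
ee_pos: [0.3925, 0.276, 0.2078]
eef_rot: [-2.006, -2.417, 0.001]
contact_force: [-0.0, 0.3, 0.2]
finger_gap: 0.604
```

```bash
python3 -c "
from h import *
to([.597,-.01,.14])"
```

```text
shift [-1.275  0.594  0.271] turn [-0.     0.     0.059]
```

Call:
servo_tool --pt "-0.12 0.056 0 0 0 0.01" --pt "-0.24 0.112 0 0 0 0.02" --pt "-0.36 0.168 0 0 0 0.03" --pt "-0.48 0.224 0.02 0 0 0.04" --pt "-0.6 0.28 0.04 0 0 0.05" --pt "-0.72 0.336 0.06 0 0 0.059" --pt "-0.84 0.392 0.08 0 0 0.059" --pt "-0.95 0.443 0.1 0 0 0.059"

```text
time: 1.43
ee_pos: [0.5465, 0.064, 0.1824]
eef_rot: [-2.215, -2.227, 0.001]
contact_force: [0.4, -0.1, -0.4]
finger_gap: 0.6
```

```bash
python3 -c "
from h import *
to([.5968,-.0096,.115])"
```

```text
shift [-0.295  0.2    0.269] turn [-0.     0.     0.002]
```

Call:
servo_tool --pt "-0.06 0.04 0.05 0 0 0.002" --pt "-0.12 0.08 0.1 0 0 0.002" --pt "-0.18 0.12 0.16 0 0 0.002" --pt "-0.24 0.16 0.22 0 0 0.002" --pt "-0.295 0.2 0.269 0 0 0.002" --pt "-0.295 0.2 0.269 0 0 0.002" --pt "-0.295 0.2 0.269 0 0 0.002" --pt "-0.295 0.2 0.269 0 0 0.002"

```text
time: 2.1
ee_pos: [0.596, -0.0072, 0.116]
eef_rot: [-2.221, -2.221, -0.0]
contact_force: [-0.6, 0.2, 0.1]
finger_gap: 0.598
```

```bash
python3 -c "
from h import *
to([.5968,-.0096,.045])
s=snap('side','s1'); t=snap('top','t1'); print(proj('side',[.5968,-.0096,.064]))
a=s[130:270,220:420]; cv2.imwrite('pics/s1c.png',cv2.resize(a,None,fx=4,fy=4))"
```

```text
shift [-0.01   0.003  0.284] turn [ 0. -0.  0.]
[287.7970074  203.64635429]
```

View pics/s1c.png

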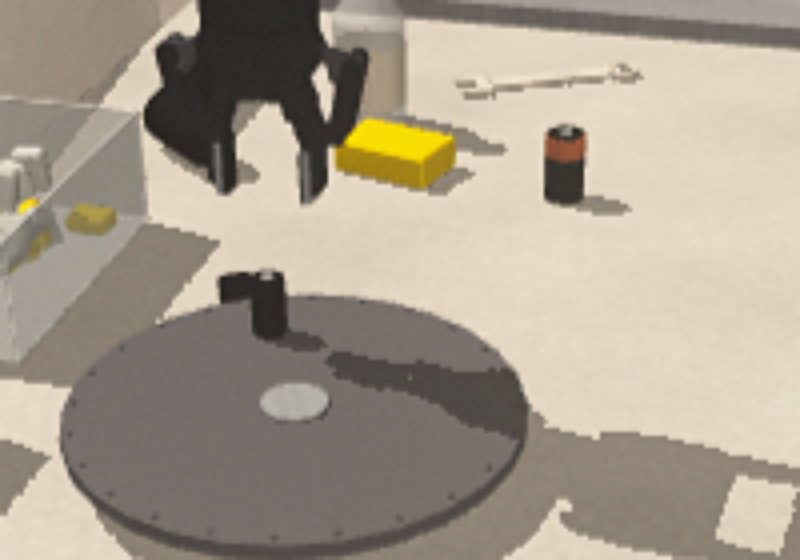

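The side crop shows the knob at about (287,206), which matches the prediction of (288,204), with the open fingers centred above it. I'll descend.

Call:
servo_tool --pt "-0.01 0.003 0.05 0 0 0" --pt "-0.01 0.003 0.1 0 0 0" --pt "-0.01 0.003 0.15 0 0 0" --pt "-0.01 0.003 0.2 0 0 0" --pt "-0.01 0.003 0.24 0 0 0" --pt "-0.01 0.003 0.27 0 0 0" --pt "-0.01 0.003 0.282 0 0 0" --pt "-0.01 0.003 0.282 0 0 0"

```text
time: 2.87
ee_pos: [0.5967, -0.0102, 0.0443]
eef_rot: [-2.221, -2.221, 0.001]
contact_force: [0.2, -1.3, 1.1]
finger_gap: 0.6
```

Call:
servo_tool --pt "0 0 0 0 0 0" --pt "0 0 0 0 0 0" --pt "0 0 0 0 0 0" --pt "0 0 0 0 0 0" --pt "0 0 0 0 0 0" --pt "0 0 0 0 0 0" --pt "0 0 0 0 0 0" --pt "0 0 0 0 0 0" --fingers -1 --squeeze 20

```text
time: 3.53
ee_pos: [0.5975, -0.0102, 0.0461]
eef_rot: [2.221, 2.22, 0.002]
contact_force: [-0.1, 0.9, 5.7]
finger_gap: 0.265
```

```bash
cat > arc.py <<'E'
import numpy as np, sys
# centre x,y, radius, start angle, step/row, calls
cx,cy,r,a,st=map(float,sys.argv[1:6]); n=int(sys.argv[6])
for k in range(n):
    p=lambda t:np.array([cy+r*np.sin(t),cx+r*np.cos(t)])
    print(k,"from",round(a,3),[[float(v) for v in np.round((p(a+st*(i+1))-p(a))/.25,3)]+[0,0,0,0] for i in range(8)]); a+=8*st
print("end",a)
E
python3 arc.py .5517 .0755 .0966 -1.086 -.03 4
```

```text
0 from -1.086 [[-0.005, -0.01, 0, 0, 0, 0], [-0.01, -0.021, 0, 0, 0, 0], [-0.015, -0.031, 0, 0, 0, 0], [-0.019, -0.042, 0, 0, 0, 0], [-0.023, -0.053, 0, 0, 0, 0], [-0.027, -0.064, 0, 0, 0, 0], [-0.03, -0.075, 0, 0, 0, 0], [-0.033, -0.086, 0, 0, 0, 0]]
1 from -1.326 [[-0.003, -0.011, 0, 0, 0, 0], [-0.005, -0.023, 0, 0, 0, 0], [-0.007, -0.034, 0, 0, 0, 0], [-0.009, -0.046, 0, 0, 0, 0], [-0.01, -0.057, 0, 0, 0, 0], [-0.011, -0.069, 0, 0, 0, 0], [-0.011, -0.08, 0, 0, 0, 0], [-0.012, -0.092, 0, 0, 0, 0]]
2 from -1.566 [[0.0, -0.012, 0, 0, 0, 0], [0.001, -0.023, 0, 0, 0, 0], [0.001, -0.035, 0, 0, 0, 0], [0.003, -0.046, 0, 0, 0, 0], [0.004, -0.058, 0, 0, 0, 0], [0.006, -0.069, 0, 0, 0, 0], [0.008, -0.081, 0, 0, 0, 0], [0.011, -0.092, 0, 0, 0, 0]]
3 from -1.806 [[0.003, -0.011, 0, 0, 0, 0], [0.006, -0.022, 0, 0, 0, 0], [0.01, -0.033, 0, 0, 0, 0], [0.013, -0.044, 0, 0, 0, 0], [0.018, -0.055, 0, 0, 0, 0], [0.022, -0.066, 0, 0, 0, 0], [0.027, -0.076, 0, 0, 0, 0], [0.032, -0.087, 0, 0, 0, 0]]
end -2.0460000000000003
```

Call:
servo_tool --pt "-0.005 -0.01 -0.003 0 0 0" --pt "-0.01 -0.021 -0.003 0 0 0" --pt "-0.015 -0.031 -0.003 0 0 0" --pt "-0.019 -0.042 -0.003 0 0 0" --pt "-0.023 -0.053 -0.003 0 0 0" --pt "-0.027 -0.064 -0.003 0 0 0" --pt "-0.03 -0.075 -0.003 0 0 0" --pt "-0.033 -0.086 -0.003 0 0 0"

```text
time: 4.2
ee_pos: [0.5752, -0.0181, 0.0461]
eef_rot: [-2.221, -2.221, -0.001]
contact_force: [-0.0, 6.4, 5.7]
finger_gap: 0.264
```

Call:
servo_tool --pt "-0.003 -0.011 0 0 0 0" --pt "-0.005 -0.023 0 0 0 0" --pt "-0.007 -0.034 0 0 0 0" --pt "-0.009 -0.046 0 0 0 0" --pt "-0.01 -0.057 0 0 0 0" --pt "-0.011 -0.069 0 0 0 0" --pt "-0.011 -0.08 0 0 0 0" --pt "-0.012 -0.092 0 0 0 0"

```text
time: 4.87
ee_pos: [0.5524, -0.0204, 0.0462]
eef_rot: [-2.221, -2.221, -0.002]
contact_force: [0.7, 11.9, 5.5]
finger_gap: 0.263
```

Call:
servo_tool --pt "0.001 -0.011 0 0 0 0" --pt "0.003 -0.023 0 0 0 0" --pt "0.004 -0.034 0 0 0 0" --pt "0.006 -0.046 0 0 0 0" --pt "0.008 -0.057 0 0 0 0" --pt "0.011 -0.068 0 0 0 0" --pt "0.014 -0.079 0 0 0 0" --pt "0.017 -0.09 0 0 0 0"

```text
time: 5.53
ee_pos: [0.53, -0.0167, 0.0462]
eef_rot: [2.221, 2.221, 0.002]
contact_force: [2.2, 5.3, 3.7]
finger_gap: 0.267
```

```bash
cat > arc.py <<'E'
import numpy as np, sys
# centre x,y, final radius, commanded x,y now, step/row, calls (radius blended over the first)
cx,cy,r1,x,y,st=map(float,sys.argv[1:7]); n=int(sys.argv[7])
a=np.arctan2(y-cy,x-cx); r0=np.hypot(x-cx,y-cy)
for k in range(n):
    q=lambda t,r:np.array([cy+r*np.sin(t),cx+r*np.cos(t)])
    s=[[float(v) for v in np.round((q(a+st*(i+1),r0+(r1-r0)*(i+1)/8)-q(a,r0))/.25,3)]+[0,0,0,0] for i in range(8)]
    e=q(a,r0)+np.array(s[-1][:2])*.25; print(k,"from",round(a,3),s,"\n end cmd",np.round(e[::-1],4)); a+=8*st; r0=r1
E
python3 arc.py .5517 .077 .095 .5296 -.01685 -.03 2
```

```text
0 from -1.802 [[0.004, -0.011, 0, 0, 0, 0], [0.007, -0.022, 0, 0, 0, 0], [0.011, -0.033, 0, 0, 0, 0], [0.016, -0.043, 0, 0, 0, 0], [0.021, -0.054, 0, 0, 0, 0], [0.026, -0.064, 0, 0, 0, 0], [0.031, -0.074, 0, 0, 0, 0], [0.037, -0.084, 0, 0, 0, 0]] 
 end cmd [ 0.5086 -0.0076]
1 from -2.042 [[0.005, -0.01, 0, 0, 0, 0], [0.011, -0.02, 0, 0, 0, 0], [0.017, -0.03, 0, 0, 0, 0], [0.023, -0.039, 0, 0, 0, 0], [0.03, -0.049, 0, 0, 0, 0], [0.036, -0.058, 0, 0, 0, 0], [0.043, -0.067, 0, 0, 0, 0], [0.051, -0.076, 0, 0, 0, 0]] 
 end cmd [0.4896 0.0051]
```

Call:
servo_tool --pt "0.004 -0.011 0 0 0 0" --pt "0.007 -0.022 0 0 0 0" --pt "0.011 -0.033 0 0 0 0" --pt "0.016 -0.043 0 0 0 0" --pt "0.021 -0.054 0 0 0 0" --pt "0.026 -0.064 0 0 0 0" --pt "0.031 -0.074 0 0 0 0" --pt "0.037 -0.084 0 0 0 0"

```text
time: 6.2
ee_pos: [0.509, -0.0079, 0.0461]
eef_rot: [2.221, 2.221, 0.001]
contact_force: [1.5, 2.4, 6.0]
finger_gap: 0.267
```

Call:
servo_tool --pt "0.005 -0.01 0 0 0 0" --pt "0.011 -0.02 0 0 0 0" --pt "0.017 -0.03 0 0 0 0" --pt "0.023 -0.039 0 0 0 0" --pt "0.03 -0.049 0 0 0 0" --pt "0.036 -0.058 0 0 0 0" --pt "0.043 -0.067 0 0 0 0" --pt "0.051 -0.076 0 0 0 0"

```text
time: 6.87
ee_pos: [0.4905, 0.0052, 0.0462]
eef_rot: [2.221, 2.22, 0.003]
contact_force: [6.5, 6.3, 2.7]
finger_gap: 0.269
```

```bash
python3 arc.py .554 .078 .095 .4896 .0051 -.03 2
```

```text
0 from -2.294 [[0.009, -0.008, 0, 0, 0, 0], [0.018, -0.015, 0, 0, 0, 0], [0.027, -0.023, 0, 0, 0, 0], [0.036, -0.03, 0, 0, 0, 0], [0.045, -0.036, 0, 0, 0, 0], [0.055, -0.043, 0, 0, 0, 0], [0.065, -0.049, 0, 0, 0, 0], [0.075, -0.054, 0, 0, 0, 0]] 
 end cmd [0.4761 0.0239]
1 from -2.534 [[0.009, -0.006, 0, 0, 0, 0], [0.019, -0.012, 0, 0, 0, 0], [0.029, -0.018, 0, 0, 0, 0], [0.039, -0.024, 0, 0, 0, 0], [0.049, -0.029, 0, 0, 0, 0], [0.059, -0.034, 0, 0, 0, 0], [0.07, -0.038, 0, 0, 0, 0], [0.08, -0.043, 0, 0, 0, 0]] 
 end cmd [0.4652 0.0438]
```

Call:
servo_tool --pt "0.009 -0.008 0 0 0 0" --pt "0.018 -0.015 0 0 0 0" --pt "0.027 -0.023 0 0 0 0" --pt "0.036 -0.03 0 0 0 0" --pt "0.045 -0.036 0 0 0 0" --pt "0.055 -0.043 0 0 0 0" --pt "0.065 -0.049 0 0 0 0" --pt "0.075 -0.054 0 0 0 0"

```text
time: 7.53
ee_pos: [0.476, 0.0233, 0.046]
eef_rot: [2.221, 2.221, -0.002]
contact_force: [-3.4, -1.5, 11.0]
finger_gap: 0.267
```

Call:
servo_tool --pt "0.009 -0.006 0 0 0 0" --pt "0.019 -0.012 0 0 0 0" --pt "0.029 -0.018 0 0 0 0" --pt "0.039 -0.024 0 0 0 0" --pt "0.049 -0.029 0 0 0 0" --pt "0.059 -0.034 0 0 0 0" --pt "0.07 -0.038 0 0 0 0" --pt "0.08 -0.043 0 0 0 0"

```text
time: 8.2
ee_pos: [0.4658, 0.0434, 0.0461]
eef_rot: [2.221, 2.221, 0.0]
contact_force: [4.0, 1.0, 5.5]
finger_gap: 0.268
```

```bash
python3 arc.py .5545 .0775 .095 .4652 .0438 -.03 4
```

```text
0 from -2.781 [[0.011, -0.004, 0, 0, 0, 0], [0.022, -0.007, 0, 0, 0, 0], [0.033, -0.01, 0, 0, 0, 0], [0.044, -0.013, 0, 0, 0, 0], [0.055, -0.015, 0, 0, 0, 0], [0.066, -0.017, 0, 0, 0, 0], [0.078, -0.019, 0, 0, 0, 0], [0.089, -0.02, 0, 0, 0, 0]] 
 end cmd [0.4602 0.066 ]
1 from -3.021 [[0.011, -0.001, 0, 0, 0, 0], [0.023, -0.002, 0, 0, 0, 0], [0.034, -0.003, 0, 0, 0, 0], [0.045, -0.003, 0, 0, 0, 0], [0.057, -0.003, 0, 0, 0, 0], [0.068, -0.002, 0, 0, 0, 0], [0.08, -0.001, 0, 0, 0, 0], [0.091, -0.0, 0, 0, 0, 0]] 
 end cmd [0.4602 0.0888]
2 from -3.261 [[0.011, 0.002, 0, 0, 0, 0], [0.023, 0.003, 0, 0, 0, 0], [0.034, 0.006, 0, 0, 0, 0], [0.045, 0.008, 0, 0, 0, 0], [0.056, 0.011, 0, 0, 0, 0], [0.067, 0.014, 0, 0, 0, 0], [0.078, 0.018, 0, 0, 0, 0], [0.088, 0.022, 0, 0, 0, 0]] 
 end cmd [0.4657 0.1108]
3 from -3.501 [[0.011, 0.004, 0, 0, 0, 0], [0.021, 0.009, 0, 0, 0, 0], [0.031, 0.013, 0, 0, 0, 0], [0.042, 0.019, 0, 0, 0, 0], [0.052, 0.024, 0, 0, 0, 0], [0.062, 0.03, 0, 0, 0, 0], [0.071, 0.036, 0, 0, 0, 0], [0.081, 0.042, 0, 0, 0, 0]] 
 end cmd [0.4761 0.1311]
```

Call:
servo_tool --pt "0.011 -0.004 0 0 0 0" --pt "0.022 -0.007 0 0 0 0" --pt "0.033 -0.01 0 0 0 0" --pt "0.044 -0.013 0 0 0 0" --pt "0.055 -0.015 0 0 0 0" --pt "0.066 -0.017 0 0 0 0" --pt "0.078 -0.019 0 0 0 0" --pt "0.089 -0.02 0 0 0 0"

```text
time: 8.87
ee_pos: [0.4609, 0.0657, 0.0461]
eef_rot: [2.221, 2.221, 0.0]
contact_force: [2.2, -0.3, 6.1]
finger_gap: 0.269
```

Call:
servo_tool --pt "0.011 -0.001 0 0 0 0" --pt "0.023 -0.002 0 0 0 0" --pt "0.034 -0.003 0 0 0 0" --pt "0.045 -0.003 0 0 0 0" --pt "0.057 -0.003 0 0 0 0" --pt "0.068 -0.002 0 0 0 0" --pt "0.08 -0.001 0 0 0 0" --pt "0.091 0 0 0 0 0"

```text
time: 9.53
ee_pos: [0.4612, 0.0885, 0.0461]
eef_rot: [2.221, 2.22, 0.001]
contact_force: [6.1, -1.8, 4.8]
finger_gap: 0.266
```

Call:
servo_tool --pt "0.011 0.002 0 0 0 0" --pt "0.023 0.004 0 0 0 0" --pt "0.034 0.007 0 0 0 0" --pt "0.045 0.01 0 0 0 0" --pt "0.056 0.013 0 0 0 0" --pt "0.067 0.017 0 0 0 0" --pt "0.078 0.021 0 0 0 0" --pt "0.088 0.025 0 0 0 0"

```text
time: 10.2
ee_pos: [0.4671, 0.1104, 0.0461]
eef_rot: [2.221, 2.221, -0.0]
contact_force: [2.9, -1.8, 7.2]
finger_gap: 0.269
```

Call:
servo_tool --pt "0.011 0.004 0 0 0 0" --pt "0.021 0.009 0 0 0 0" --pt "0.031 0.013 0 0 0 0" --pt "0.042 0.019 0 0 0 0" --pt "0.052 0.024 0 0 0 0" --pt "0.062 0.03 0 0 0 0" --pt "0.071 0.036 0 0 0 0" --pt "0.081 0.042 0 0 0 0"

```text
time: 10.87
ee_pos: [0.478, 0.1304, 0.0461]
eef_rot: [2.221, 2.22, 0.0]
contact_force: [6.2, -4.4, 5.8]
finger_gap: 0.27
```

```bash
python3 arc.py .5555 .0775 .095 .4769 .1311 -.03 5
```

```text
0 from 2.543 [[0.009, 0.007, 0, 0, 0, 0], [0.018, 0.014, 0, 0, 0, 0], [0.027, 0.021, 0, 0, 0, 0], [0.036, 0.028, 0, 0, 0, 0], [0.044, 0.036, 0, 0, 0, 0], [0.053, 0.044, 0, 0, 0, 0], [0.06, 0.052, 0, 0, 0, 0], [0.068, 0.06, 0, 0, 0, 0]] 
 end cmd [0.4919 0.1481]
1 from 2.303 [[0.007, 0.009, 0, 0, 0, 0], [0.015, 0.017, 0, 0, 0, 0], [0.022, 0.026, 0, 0, 0, 0], [0.028, 0.036, 0, 0, 0, 0], [0.035, 0.045, 0, 0, 0, 0], [0.041, 0.055, 0, 0, 0, 0], [0.047, 0.064, 0, 0, 0, 0], [0.052, 0.074, 0, 0, 0, 0]] 
 end cmd [0.5105 0.1611]
2 from 2.063 [[0.005, 0.01, 0, 0, 0, 0], [0.01, 0.02, 0, 0, 0, 0], [0.015, 0.031, 0, 0, 0, 0], [0.019, 0.041, 0, 0, 0, 0], [0.023, 0.052, 0, 0, 0, 0], [0.027, 0.063, 0, 0, 0, 0], [0.03, 0.074, 0, 0, 0, 0], [0.033, 0.085, 0, 0, 0, 0]] 
 end cmd [0.5318 0.1695]
3 from 1.823 [[0.003, 0.011, 0, 0, 0, 0], [0.005, 0.022, 0, 0, 0, 0], [0.007, 0.033, 0, 0, 0, 0], [0.009, 0.045, 0, 0, 0, 0], [0.01, 0.056, 0, 0, 0, 0], [0.011, 0.067, 0, 0, 0, 0], [0.012, 0.079, 0, 0, 0, 0], [0.012, 0.09, 0, 0, 0, 0]] 
 end cmd [0.5543 0.1725]
4 from 1.583 [[-0.0, 0.011, 0, 0, 0, 0], [-0.0, 0.023, 0, 0, 0, 0], [-0.001, 0.034, 0, 0, 0, 0], [-0.002, 0.046, 0, 0, 0, 0], [-0.004, 0.057, 0, 0, 0, 0], [-0.005, 0.068, 0, 0, 0, 0], [-0.007, 0.079, 0, 0, 0, 0], [-0.01, 0.09, 0, 0, 0, 0]] 
 end cmd [0.5768 0.17  ]
```

Call:
servo_tool --pt "0.008 0.008 0 0 0 0" --pt "0.016 0.016 0 0 0 0" --pt "0.025 0.023 0 0 0 0" --pt "0.034 0.031 0 0 0 0" --pt "0.042 0.039 0 0 0 0" --pt "0.05 0.047 0 0 0 0" --pt "0.057 0.055 0 0 0 0" --pt "0.065 0.063 0 0 0 0"

```text
time: 11.53
ee_pos: [0.4931, 0.1468, 0.0461]
eef_rot: [2.222, 2.221, -0.001]
contact_force: [1.1, -2.1, 8.2]
finger_gap: 0.27
```

Call:
servo_tool --pt "0.007 0.009 0 0 0 0" --pt "0.014 0.017 0 0 0 0" --pt "0.021 0.026 0 0 0 0" --pt "0.027 0.036 0 0 0 0" --pt "0.034 0.045 0 0 0 0" --pt "0.04 0.055 0 0 0 0" --pt "0.045 0.064 0 0 0 0" --pt "0.05 0.074 0 0 0 0"

```text
time: 12.2
ee_pos: [0.5116, 0.1594, 0.0461]
eef_rot: [2.222, 2.221, -0.001]
contact_force: [-0.6, -1.2, 9.7]
finger_gap: 0.266
```

Call:
servo_tool --pt "0.005 0.01 0 0 0 0" --pt "0.01 0.02 0 0 0 0" --pt "0.015 0.031 0 0 0 0" --pt "0.019 0.041 0 0 0 0" --pt "0.023 0.052 0 0 0 0" --pt "0.027 0.063 0 0 0 0" --pt "0.03 0.074 0 0 0 0" --pt "0.033 0.085 0 0 0 0"

```text
time: 12.87
ee_pos: [0.5329, 0.1674, 0.0461]
eef_rot: [2.221, 2.221, -0.001]
contact_force: [-0.3, -3.1, 9.3]
finger_gap: 0.268
```

Call:
servo_tool --pt "0.003 0.011 0 0 0 0" --pt "0.005 0.022 0 0 0 0" --pt "0.007 0.033 0 0 0 0" --pt "0.009 0.045 0 0 0 0" --pt "0.01 0.056 0 0 0 0" --pt "0.011 0.067 0 0 0 0" --pt "0.012 0.079 0 0 0 0" --pt "0.012 0.09 0 0 0 0"

```text
time: 13.53
ee_pos: [0.5554, 0.1702, 0.0461]
eef_rot: [2.221, 2.221, -0.002]
contact_force: [-0.7, -3.3, 9.7]
finger_gap: 0.264
```

Call:
servo_tool --pt "0 0.011 0 0 0 0" --pt "-0.001 0.023 0 0 0 0" --pt "-0.002 0.034 0 0 0 0" --pt "-0.003 0.046 0 0 0 0" --pt "-0.005 0.057 0 0 0 0" --pt "-0.007 0.068 0 0 0 0" --pt "-0.009 0.079 0 0 0 0" --pt "-0.012 0.09 0 0 0 0"

```text
time: 14.2
ee_pos: [0.5768, 0.1677, 0.046]
eef_rot: [-2.22, -2.22, 0.004]
contact_force: [-8.4, -0.1, 13.1]
finger_gap: 0.268
```

```bash
python3 arc.py .5545 .0765 .0945 .5775 .1682 -.03 5
```

```text
0 from 1.325 [[-0.003, 0.011, 0, 0, 0, 0], [-0.006, 0.022, 0, 0, 0, 0], [-0.01, 0.033, 0, 0, 0, 0], [-0.014, 0.043, 0, 0, 0, 0], [-0.018, 0.054, 0, 0, 0, 0], [-0.023, 0.064, 0, 0, 0, 0], [-0.027, 0.074, 0, 0, 0, 0], [-0.033, 0.084, 0, 0, 0, 0]] 
 end cmd [0.5985 0.1599]
1 from 1.085 [[-0.005, 0.01, 0, 0, 0, 0], [-0.011, 0.02, 0, 0, 0, 0], [-0.017, 0.029, 0, 0, 0, 0], [-0.024, 0.039, 0, 0, 0, 0], [-0.03, 0.048, 0, 0, 0, 0], [-0.037, 0.057, 0, 0, 0, 0], [-0.044, 0.066, 0, 0, 0, 0], [-0.052, 0.074, 0, 0, 0, 0]] 
 end cmd [0.6171 0.1471]
2 from 0.845 [[-0.008, 0.008, 0, 0, 0, 0], [-0.016, 0.017, 0, 0, 0, 0], [-0.024, 0.024, 0, 0, 0, 0], [-0.032, 0.032, 0, 0, 0, 0], [-0.041, 0.039, 0, 0, 0, 0], [-0.049, 0.047, 0, 0, 0, 0], [-0.059, 0.053, 0, 0, 0, 0], [-0.068, 0.06, 0, 0, 0, 0]] 
 end cmd [0.6322 0.1302]
3 from 0.605 [[-0.009, 0.006, 0, 0, 0, 0], [-0.019, 0.012, 0, 0, 0, 0], [-0.029, 0.018, 0, 0, 0, 0], [-0.039, 0.024, 0, 0, 0, 0], [-0.049, 0.029, 0, 0, 0, 0], [-0.059, 0.033, 0, 0, 0, 0], [-0.07, 0.038, 0, 0, 0, 0], [-0.08, 0.042, 0, 0, 0, 0]] 
 end cmd [0.6427 0.1103]
4 from 0.365 [[-0.011, 0.004, 0, 0, 0, 0], [-0.021, 0.007, 0, 0, 0, 0], [-0.032, 0.011, 0, 0, 0, 0], [-0.043, 0.014, 0, 0, 0, 0], [-0.054, 0.016, 0, 0, 0, 0], [-0.065, 0.018, 0, 0, 0, 0], [-0.077, 0.02, 0, 0, 0, 0], [-0.088, 0.022, 0, 0, 0, 0]] 
 end cmd [0.6483 0.0882]
```

Drag found: about 8 N against the motion near φ≈1.33. I'll use small steps now.

Call:
servo_tool --pt "-0.001 0.003 0 0 0 0" --pt "-0.002 0.006 0 0 0 0" --pt "-0.002 0.009 0 0 0 0" --pt "-0.003 0.012 0 0 0 0" --pt "-0.004 0.015 0 0 0 0" --pt "-0.005 0.018 0 0 0 0" --pt "-0.006 0.02 0 0 0 0" --pt "-0.006 0.022 0 0 0 0"

```text
time: 14.87
ee_pos: [0.5823, 0.1662, 0.046]
eef_rot: [-2.22, -2.22, 0.004]
contact_force: [-6.9, -0.7, 12.9]
finger_gap: 0.269
```

Call:
servo_tool --pt "-0.001 0.003 0 0 0 0" --pt "-0.002 0.006 0 0 0 0" --pt "-0.003 0.009 0 0 0 0" --pt "-0.004 0.012 0 0 0 0" --pt "-0.005 0.015 0 0 0 0" --pt "-0.006 0.018 0 0 0 0" --pt "-0.007 0.02 0 0 0 0" --pt "-0.007 0.022 0 0 0 0"

```text
time: 15.53
ee_pos: [0.5882, 0.1643, 0.0461]
eef_rot: [-2.221, -2.221, 0.003]
contact_force: [-5.1, -1.5, 11.1]
finger_gap: 0.263
```

Call:
servo_tool --pt "0.001 -0.003 0 0 0 0" --pt "0.002 -0.006 0 0 0 0" --pt "0.003 -0.009 0 0 0 0" --pt "0.004 -0.012 0 0 0 0" --pt "0.005 -0.015 0 0 0 0" --pt "0.006 -0.018 0 0 0 0" --pt "0.006 -0.018 0 0 0 0" --pt "0.006 -0.018 0 0 0 0"

```text
time: 16.2
ee_pos: [0.5847, 0.1655, 0.0462]
eef_rot: [2.221, 2.22, -0.0]
contact_force: [2.1, -2.5, 7.6]
finger_gap: 0.267
```

Call:
servo_tool --pt "0 0 0 0 0 0" --pt "0 0 0 0 0 0" --pt "0 0 0 0 0 0" --pt "0 0 0 0 0 0" --pt "0 0 0 0 0 0" --pt "0 0 0 0 0 0" --pt "0 0 0 0 0 0" --pt "0 0 0 0 0 0" --fingers 0.2

```text
time: 16.87
ee_pos: [0.5844, 0.1661, 0.0458]
eef_rot: [-2.221, -2.221, 0.0]
contact_force: [0.1, 0.6, -0.4]
finger_gap: 0.599
```

Call:
servo_tool --pt "0 0 -0.03 0 0 0" --pt "0 0 -0.07 0 0 0" --pt "0 0 -0.12 0 0 0" --pt "0 0 -0.2 0 0 0" --pt "0 0 -0.3 0 0 0" --pt "0 0 -0.4 0 0 0" --pt "0 0 -0.5 0 0 0" --pt "0 0 -0.56 0 0 0"

```text
time: 17.53
ee_pos: [0.5851, 0.1662, 0.1905]
eef_rot: [2.22, 2.22, 0.006]
contact_force: [1.6, -0.7, -0.4]
finger_gap: 0.598
```

```bash
python3 -c "
from h import *
s=manip.state(); print(s['ee_pos'],s['finger_gap'],s['joints'])
t=snap('side','s2'); t=snap('top','t2'); cv2.imwrite('pics/t2c.png',cv2.resize(t[120:250,230:470],None,fx=3.3,fy=3.3,interpolation=0))
for p in([.584,.167,.08],[.588,.165,.08]):print(proj('top',p),proj('side',p))
to([.4553,-.3467,.14])"
```

```text
[0.58512039 0.16622102 0.19049771] 0.5981359418237386 [2.16573994e-01 4.40845341e-01 1.37006448e+00 1.70991457e-05
 1.32610791e+00 2.16711957e-01]
[258.01158201 172.28453767] [268.38418928 233.19463222]
[258.82411066 170.83313591] [267.10560469 232.52897289]
shift [-2.052 -0.522  0.196] turn [ 0.002 -0.    -0.   ]
```

View pics/t2c.png

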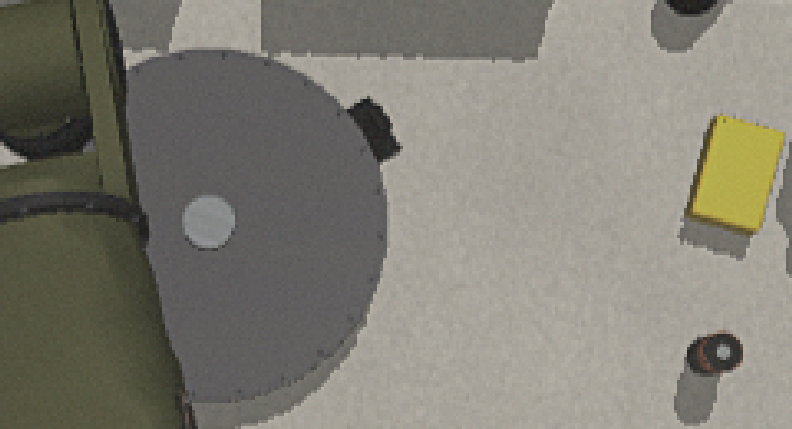

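The turntable is still, the post is at about crop (375,130), and the cell is in the same place. Next, the battery.

Call:
servo_tool --pt "-0.06 -0.015 0 0 0 0" --pt "-0.18 -0.045 0 0 0 0" --pt "-0.32 -0.08 0 0 0 0" --pt "-0.45 -0.115 0 0 0 0" --pt "-0.58 -0.148 0 0 0 0" --pt "-0.72 -0.183 0 0 0 0" --pt "-0.85 -0.216 0 0 0 0" --pt "-0.98 -0.249 0 0 0 0" --fingers 0.6

```text
time: 18.3
ee_pos: [0.5207, -0.0809, 0.1853]
eef_rot: [-2.221, -2.22, 0.001]
contact_force: [1.2, -0.2, 0.4]
finger_gap: 0.799
```

Call:
servo_tool --pt "-0.14 -0.036 0.02 0 0 0" --pt "-0.28 -0.072 0.04 0 0 0" --pt "-0.42 -0.108 0.06 0 0 0" --pt "-0.56 -0.144 0.08 0 0 0" --pt "-0.7 -0.18 0.1 0 0 0" --pt "-0.84 -0.216 0.12 0 0 0" --pt "-0.96 -0.245 0.14 0 0 0" --pt "-0.97 -0.247 0.16 0 0 0"

```text
time: 18.97
ee_pos: [0.4579, -0.3256, 0.1449]
eef_rot: [-2.225, -2.216, 0.001]
contact_force: [0.0, 0.9, -0.7]
finger_gap: 0.804
```

Run:
```python
from h import *
t2=cv2.imread('pics/t2.png'); t0=cv2.imread('pics/top0.png')
s=snap('side','s3'); t=snap('top','t3')
to([.4553,-.3467,.0233])
def copper(im,x0,y0,x1,y1):
    h=cv2.cvtColor(im,cv2.COLOR_BGR2HSV); m=((h[...,0]<14)&(h[...,1]>100)&(h[...,2]>60))[y0:y1,x0:x1]; ys,xs=np.nonzero(m); return xs.mean()+x0,ys.mean()+y0,xs.min()+x0,xs.max()+x0,ys.min()+y0,ys.max()+y0
s0=cv2.imread('pics/side0.png'); print("side copper",copper(s0,345,150,380,190), "pred mid z=.052", proj('side',[.4553,-.3467,.052]))
k=np.array([proj('side',[.5854,.166,.064]),proj('side',[.5854,.166,.08])]);print(k)
cv2.imwrite('pics/s3c.png',cv2.resize(s[120:290,210:430],None,fx=3.5,fy=3.5))
```

```text
shift [-0.099 -0.013  0.484] turn [-0.001 -0.001 -0.001]
side copper (np.float64(360.66101694915255), np.float64(166.96610169491527), np.int64(356), np.int64(365), np.int64(164), np.int64(170)) pred mid z=.052 [361.43596339 164.35710481]
[[268.4341858  238.58055121]
 [267.98193873 232.89492375]]
```

View pics/s3c.png

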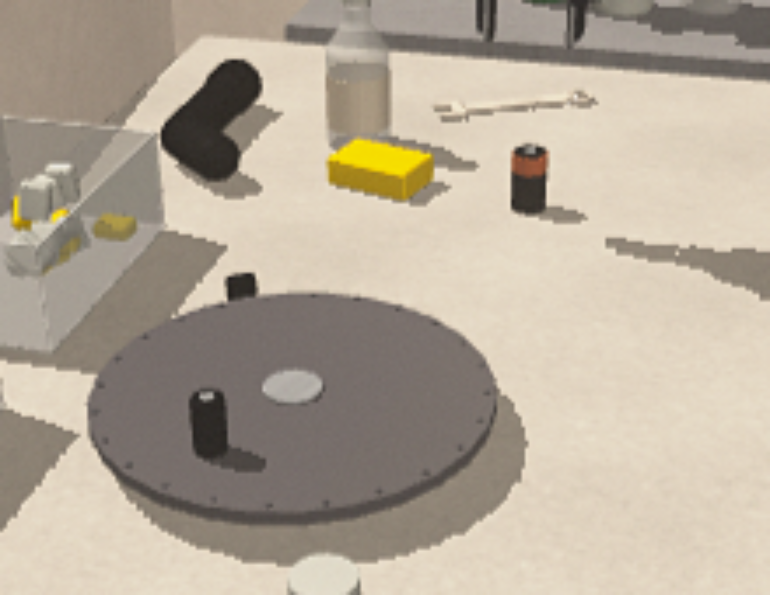

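The side view shows the post top at about (279,198.6), which matches a −1.0 rad post direction. The cell is at (361,171) with the fingertips centred above it.

Call:
servo_tool --pt "-0.06 -0.008 0.02 0 0 0" --pt "-0.099 -0.013 0.08 0 0 0" --pt "-0.099 -0.013 0.16 0 0 0" --pt "-0.099 -0.013 0.24 0 0 0" --pt "-0.099 -0.013 0.32 0 0 0" --pt "-0.099 -0.013 0.4 0 0 0" --pt "-0.099 -0.013 0.46 0 0 0" --pt "-0.099 -0.013 0.482 0 0 0"

```text
time: 19.73
ee_pos: [0.4565, -0.3449, 0.0232]
eef_rot: [-2.218, -2.221, 0.0]
contact_force: [0.1, 0.6, 0.4]
finger_gap: 0.798
```

Call:
servo_tool --pt "0 0 0 0 0 0" --pt "0 0 0 0 0 0" --pt "0 0 0 0 0 0" --pt "0 0 0 0 0 0" --pt "0 0 0 0 0 0" --pt "0 0 0 0 0 0" --pt "0 0 0 0 0 0" --pt "0 0 0 0 0 0" --fingers -1 --squeeze 20

```text
time: 20.4
ee_pos: [0.4578, -0.3465, 0.0267]
eef_rot: [2.22, 2.22, 0.001]
contact_force: [0.3, 1.5, 7.0]
finger_gap: 0.37
```

Call:
servo_tool --pt "0 0 -0.01 0 0 0" --pt "0 0 -0.03 0 0 0" --pt "0 0 -0.06 0 0 0" --pt "0 0 -0.12 0 0 0" --pt "0 0 -0.2 0 0 0" --pt "0 0 -0.3 0 0 0" --pt "0 0 -0.4 0 0 0" --pt "0 0 -0.48 0 0 0"

```text
time: 21.07
ee_pos: [0.4573, -0.3463, 0.148]
eef_rot: [2.22, 2.22, 0.0]
contact_force: [0.1, 0.2, -1.7]
finger_gap: 0.371
```

```bash
python3 -c "
from h import *
to([.6175,-.025,.14])"
```

```text
shift [1.285 0.641 0.031] turn [ 0.  0. -0.]
```

Call:
servo_tool --pt "0.03 0.015 0 0 0 0" --pt "0.1 0.05 0 0 0 0" --pt "0.19 0.095 0 0 0 0" --pt "0.28 0.14 0 0 0 0" --pt "0.38 0.19 0 0 0 0" --pt "0.48 0.24 0 0 0 0" --pt "0.58 0.29 0 0 0 0" --pt "0.68 0.34 0 0 0 0"

```text
time: 21.73
ee_pos: [0.5423, -0.1744, 0.1448]
eef_rot: [-2.221, -2.221, 0.001]
contact_force: [0.3, -0.4, -1.8]
finger_gap: 0.369
```

Call:
servo_tool --pt "0.1 0.05 0 0 0 0" --pt "0.2 0.1 0 0 0 0" --pt "0.3 0.15 0 0 0 0" --pt "0.4 0.2 0 0 0 0" --pt "0.5 0.25 0 0 0 0" --pt "0.57 0.283 0 0 0 0" --pt "0.6 0.298 0 0 0 0" --pt "0.605 0.301 0 0 0 0"

```text
time: 22.4
ee_pos: [0.6175, -0.0233, 0.1447]
eef_rot: [-2.219, -2.223, 0.001]
contact_force: [-1.5, -0.2, -1.2]
finger_gap: 0.372
```

Call:
servo_tool --pt "0 0 0.05 0 0 0" --pt "0 0 0.1 0 0 0" --pt "0 0 0.15 0 0 0" --pt "0 0 0.18 0 0 0" --pt "0 0 0.2 0 0 0" --pt "0 0 0.2 0 0 0" --pt "0 0 0.2 0 0 0" --pt "0 0 0.2 0 0 0"

```text
time: 23.07
ee_pos: [0.6178, -0.0251, 0.096]
eef_rot: [2.221, 2.221, 0.001]
contact_force: [0.1, -0.2, -1.2]
finger_gap: 0.366
```

```bash
python3 -c "
from h import *
to([.6175,-.025,.0625])
s=snap('side','s4'); p=manip.state()['ee_pos']; print(p)
cv2.imwrite('pics/s4c.png',cv2.resize(s[140:270,220:360],None,fx=5,fy=4.5))"
```

```text
shift [ 0.    -0.001  0.134] turn [ 0.  0. -0.]
[ 0.617775   -0.02505114  0.09605612]
```

View pics/s4c.png

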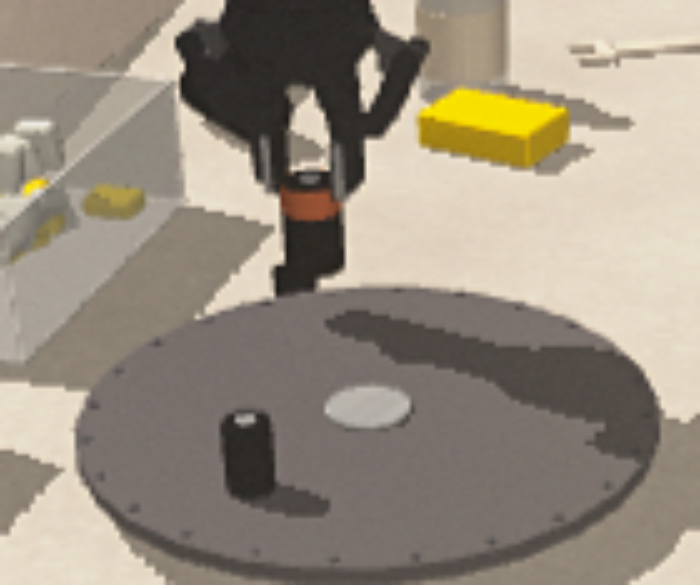

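```bash
python3 -c "
from h import *
for z in (.05,.06,.07,.08,.096,.11,.12,.13,.14): print(z,proj('side',[.6178,-.025,z]))"
```

```text
0.05 [282.66707138 204.60476465]
0.06 [282.48133875 201.44204941]
0.07 [282.2941564 198.254648 ]
0.08 [282.1055073  195.04227028]
0.096 [281.8005746  189.84977781]
0.11 [281.53058506 185.25230859]
0.12 [281.33589311 181.93703133]
0.13 [281.13964509 178.59525664]
0.14 [280.94182226 175.22666557]
```

The picture confirms the cell is held upright, with its bottom at z≈0.069 (27 mm below the TCP). I'll lower it.

Call:
servo_tool --pt "0 0 0.025 0 0 0" --pt "0 0 0.05 0 0 0" --pt "0 0 0.075 0 0 0" --pt "0 0 0.095 0 0 0" --pt "0 0 0.11 0 0 0" --pt "0 0 0.118 0 0 0" --pt "0 0 0.122 0 0 0" --pt "0 0 0.124 0 0 0"

```text
time: 23.78
ee_pos: [0.6175, -0.025, 0.0643]
eef_rot: [-2.222, -2.221, 0.0]
contact_force: [-0.5, 0.8, -1.4]
finger_gap: 0.367
```

Call:
servo_tool --pt "0 0 0.001 0 0 0" --pt "0 0 0.002 0 0 0" --pt "0 0 0.003 0 0 0" --pt "0 0 0.004 0 0 0" --pt "0 0 0.005 0 0 0" --pt "0 0 0.006 0 0 0" --pt "0 0 0.006 0 0 0" --pt "0 0 0.006 0 0 0"

```text
time: 24.45
ee_pos: [0.6174, -0.0249, 0.0629]
eef_rot: [-2.222, -2.221, 0.0]
contact_force: [0.2, 0.5, -0.6]
finger_gap: 0.371
```

Call:
servo_tool --pt "0 0 0.001 0 0 0" --pt "0 0 0.002 0 0 0" --pt "0 0 0.003 0 0 0" --pt "0 0 0.003 0 0 0" --pt "0 0 0.003 0 0 0" --pt "0 0 0.003 0 0 0" --pt "0 0 0.003 0 0 0" --pt "0 0 0.003 0 0 0"

```text
time: 25.12
ee_pos: [0.6176, -0.0249, 0.0627]
eef_rot: [2.221, 2.221, 0.001]
contact_force: [-2.2, 1.3, 5.5]
finger_gap: 0.368
```

Contact at about 6 N. Releasing.

Call:
servo_tool --pt "0 0 0 0 0 0" --pt "0 0 0 0 0 0" --pt "0 0 0 0 0 0" --pt "0 0 0 0 0 0" --pt "0 0 0 0 0 0" --pt "0 0 0 0 0 0" --pt "0 0 0 0 0 0" --pt "0 0 0 0 0 0" --fingers 0.6

```text
time: 25.78
ee_pos: [0.6175, -0.0249, 0.0621]
eef_rot: [2.222, 2.221, -0.0]
contact_force: [-0.2, 0.4, 0.3]
finger_gap: 0.798
```

Call:
servo_tool --pt "0 0 -0.03 0 0 0" --pt "0 0 -0.08 0 0 0" --pt "0 0 -0.16 0 0 0" --pt "0 0 -0.26 0 0 0" --pt "0 0 -0.36 0 0 0" --pt "0 0 -0.46 0 0 0" --pt "0 0 -0.56 0 0 0" --pt "0 0 -0.66 0 0 0"

```text
time: 26.45
ee_pos: [0.6173, -0.0249, 0.23]
eef_rot: [2.221, 2.221, 0.001]
contact_force: [0.1, -0.6, 0.1]
finger_gap: 0.8
```

Call:
servo_tool --pt "-0.1 -0.05 0 0 0 0" --pt "-0.23 -0.1 0 0 0 0" --pt "-0.36 -0.15 0 0 0 0" --pt "-0.49 -0.2 0 0 0 0" --pt "-0.62 -0.25 0 0 0 0" --pt "-0.75 -0.3 0 0 0 0" --pt "-0.88 -0.35 0 0 0 0" --pt "-1.0 -0.4 0 0 0 0"

```text
time: 27.12
ee_pos: [0.5165, -0.2766, 0.2288]
eef_rot: [2.221, 2.22, 0.001]
contact_force: [0.9, 0.4, 0.5]
finger_gap: 0.803
```

```bash
python3 -c "
from h import *
s=snap('side','s5');t=snap('top','t5')
cv2.imwrite('pics/f.png',np.hstack([cv2.resize(t[120:250,230:360],(500,500),interpolation=0),cv2.resize(s[160:270,220:360],(300,236))[[min(i,235) for i in range(500)]]]))
print('pred top/bottom centre',proj('top',[.6175,-.025,.097]),proj('top',[.6175,-.025,.036]),proj('side',[.6175,-.025,.097]),proj('side',[.6175,-.025,.036]),'knobtop',proj('top',[.5852,.166,.08]))"
```

```text
pred top/bottom centre [330.18083648 160.74088186] [329.71337617 164.98588602] [281.88514321 189.53499492] [283.02607705 209.00441657] knobtop [258.40455962 171.85314958]
```

View pics/f.png

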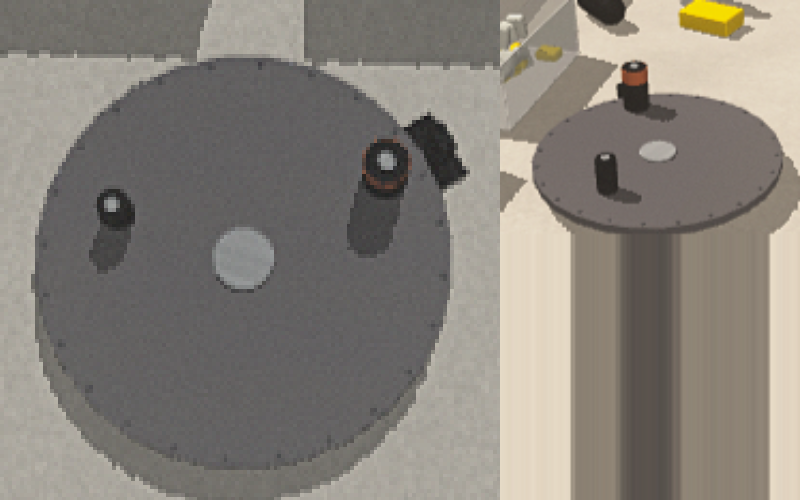

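The cell stands upright in line between hub and post, with its top at (330.4,161.6) against a predicted (330.2,160.7). The knob has stayed at side pixel (269,232.5) since release. Handing in.

```bash
python3 -c "
from h import *
print(manip.state()['joint_vel'].round(3)); print(manip.finish_job())"
```

```text
[ 0.078 -0.005  0.01   0.018 -0.001  0.065]
the job is handed in; nothing more can be done
None
```

I found the rubbing place, left the turntable standing with it on the guide block and let go. Then I stood the fat battery upright above the block and handed in at about 27 s of the 72 s allowed. No verdict was reported.

- **Finding the place:** I turned the knob slowly clockwise with a 20 N grip. After about 3.6 rad the drag rose from about 1 N to about 8 N. It then fell to 6.4 N and 4.2 N over the next two small steps. I turned back about 0.05 rad, to roughly the middle of the bump, and released there.
- **Turntable after release:** The knob stayed within about 1 pixel in every later side picture, so the turntable did not turn while I placed the battery. I could not measure the pressing force on the block directly. That it is above 3 N is my reading of the felt drag.
- **Battery:** It stands upright in line between the hub and the post, within 1 pixel (about 3 mm) of where I aimed. It was set down with about 6 N.
- **What disagreed:** The turntable centre from the picture and the centre felt while turning differed by 2–3 mm. I split the difference, which is well inside the 20 mm tolerance. My circle was slightly off during the turn, so there were sideways forces of up to 12 N on the knob.
- **Other things:** No bystander was approached, and none looked moved in the views I took. I did not measure their positions again at the end.

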